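# Put the paint kit right from the interlocked jar chest

## Robot

A 7-joint arm with a two-finger parallel gripper is mounted at the origin on the work surface. World frame = base frame: x ahead of the robot, y to its left, z up, the work surface at z = 0. Lengths are in m, angles in rad, forces in N, time in s.
With the tool pointing down it reaches from about 0.4 to 0.85 m from the base axis. Payload 4.5 kg.
Tool frame: the origin (TCP) lies at the centre of the arm's flange, where the gripper is bolted on; the fingertips stand 166 mm ahead of it and the grasp point (between the pads) lies 147 mm ahead of it; z points along the fingers, y is the direction in which the jaws open and shut (so a half turn about z gives the same grasp; the last joint's range is limited). The gripper opens to 88 mm and grips with 3 to 60 N. Pads are 18 mm wide; open, the fingers measure 123 mm over their backs; the gripper's body (75 mm by 187 mm) begins 45 mm behind the grasp point.
Start: joints at [1.169, 0.689, -0.195, 1.565, 0.157, 0.902, -0.215], TCP at [0.264, -0.567, 0.405] pointing down, gripper open.
Joint ranges: [-3.01, 3.01], [-0.46, 2.08], [-1.47, 1.51], [0.13, 2.56], [-1, 4.14], [0.04, 2.09], [-2.66, 2.66]. Speed limits (rad/s): [2.57, 2.57, 3.14, 3.14, 3.14, 3.14, 3.14].

## Interface

Orientations are given as a rotation vector (axis times angle).
In Python, from workcell import env gives the robot as it stands. Calls block until the motion is done:
- env.move_to(position, orientation): joint-space move of the TCP to a pose.
- env.movel(position, ori=None, max_speed=0.15, until_force=None): straight line of the TCP; ori=None keeps the orientation; max_speed is the mean speed in m/s. With until_force (N) it stops when the force on the tool has changed by that much, and returns True; else False.
- env.move_joints(angles): joint-space move.
- env.grip(opening, grasp_force=None): finger opening in m; grasp_force is the grip in N (None keeps the last); returns when the fingers have stopped.
- env.sleep(seconds).
- env.inverse_kinematics(position, orientation): joint angles nearest the present ones, or None.
- env.state(): the state.
- env.get_image(name): name is "scene" or "top"; returns (picture, depth): 384x512x3 uint8, blue, green, red; 384x512 float32, m along the optical axis (not along the pixel's ray), 0 where there is no reading.
- env.camera_params(name): a dict with "camera_matrix" (3x3 intrinsics, pixels), "D" ([k1, k2, p1, p2, k3] as OpenCV has them; the pictures are not rectified), "eye" and "orientation" of the camera in the world. Camera axes: x right, y down, z forward; pixel columns grow to the right and rows downward; lengths in m; the calibration is good to about 2 mm. A picture is of the moment at which its call begins. camera_params takes no time and is no camera call.
A pose or a line that the arm cannot do raises env.MotionError and nothing moves.
- env.finish_job(): hands the job in, once; it reports no verdict.
The state is a dict: "clock": time; "joint_pos": joint angles; "joint_velocities": joint speeds; "tau": joint torques, N m; "eef_pos": TCP position; "orientation": TCP orientation; "contact_force": force on the tool from outside, world axes, zero at the start; "moment": the same for the moment, N m; "width": finger opening in m.
Only numpy, scipy, OpenCV 4.12 (cv2) and the standard library are available. Lean on these libraries where they do the work, as an engineer would, in place of code of your own. Each camera call takes 0.05 s, during which the arm holds its last target. There are 200 camera calls.

## Task

The kit tray should hold three wide round paint jars, but one of its three is a square jar: swap the square jar for the wide round one kept in the right-hand drawer (seen from the robot) of the jar chest, standing the square jar in that drawer's empty front compartment. The chest's interlock lets only one drawer out at a time, so first push the open left-hand drawer fully home, then open the right-hand one, and when the jars are swapped shut it fully too. Leave the other two kit jars where they are, all jars standing upright, and do not knock about the pots, cups and other ware standing around.

Things in the scene. Friction and masses are not known exactly. Their poses are not given: they have to be found in the camera images.
- chest: low plywood chest, fixed, 360 wide (y) x 240 deep (x) x 92 mm high, flat top with its front 85 mm clear. Origin on the table under the middle of the shut drawers' front; x points into the chest, y left as the robot sees it. Drawers slide out along -x. A hidden pin blocks one drawer while the other is out more than about 1 mm (one only a few mm ajar is drawn shut by a pull on the other)
- drawer_l (a joint): left-hand drawer, m out of the chest: 0 shut, 0.15 at its end stop. Found open. About 1 N of friction. Holds a few fixed tools, not needed
- drawer_r (a joint): right-hand drawer (the stock of jars), m out of the chest: 0 shut, 0.15 at its end stop. Found shut, locked while the left one is out. About 1 N of friction, no spring
- drawer_l_handle (a point): middle of the left drawer's handle bar, moves with the drawer: steel bar 10 mm thick, 100 mm long along the chest's y, centre 42 mm before the drawer's front (37 mm free behind the bar), at 66 mm height (26 below the chest's top), joined to the front by a post at each end. The drawer's front plate is 172 wide, 12 thick, top edge at 89 mm height
- drawer_r_handle (a point): middle of the right drawer's handle bar, made the same; moves with the drawer
- stock_gap (a point): floor centre of the right drawer's empty compartment (front left), 14 mm above the table; moves with the drawer, axes as the chest's. 2 x 2 compartments, 71 wide (y) x 69 mm, centres 73 x 72 mm apart, parted by 3 mm strips 10 high; side walls end 18 mm above that floor, the front plate 75. This centre is 35 mm behind the front plate's inner face. Fully out, the rear row's centres are 45 mm clear of the chest
- kit: wooden kit tray, fixed, 231 x 81 mm, walls 16 mm high; long side along its x. Origin under its middle; inner floor 4.5 mm up. Three compartments 72 mm square with centres at x = -75, 0, +75 mm, y = 0, parted by strips to 16 mm height. It stands to the left or to the right of the chest's open drawers, lying nearly along the world's x
- odd_jar: the wrong jar in the kit: square, 40 x 40 mm, sides along its x and y, 60 mm tall, straight sides, grey-white plastic body with a white lid in the top 16 mm as wide as the body; about 0.05-0.13 kg; origin at the centre of its underside, z up
- kit_a: a right jar of the kit, round, 44 mm across, 60 mm tall, straight sides, grey-white plastic body with a white lid in the top 16 mm as wide as the body; about 0.05-0.13 kg; origin at the centre of its underside, z up
- kit_b: the other right jar of the kit, round, 44 mm across, 60 mm tall, straight sides, grey-white plastic body with a white lid in the top 16 mm as wide as the body; about 0.05-0.13 kg; origin at the centre of its underside, z up
- new_jar: the jar wanted: round, 44 mm across, standing in one of the three filled compartments of the right drawer (hidden in the chest until it is opened), 60 mm tall, straight sides, grey-white plastic body with a white lid in the top 16 mm as wide as the body; about 0.05-0.13 kg; origin at the centre of its underside, z up
- spare_small: not wanted: round, 32 mm across, stands in the right drawer, 60 mm tall, straight sides, grey-white plastic body with a white lid in the top 16 mm as wide as the body; about 0.05-0.13 kg; origin at the centre of its underside, z up
- spare_square: not wanted: square, 40 x 40 mm, stands in the right drawer, 60 mm tall, straight sides, grey-white plastic body with a white lid in the top 16 mm as wide as the body; about 0.05-0.13 kg; origin at the centre of its underside, z up
- wheel: bystander, fixed: low metal banding wheel (turntable), 160 mm across, 55 mm high; origin under its middle; it stands on the other side of the chest's drawers from the kit
- bowl: bystander: white bisque bowl, 110 mm across, 50 high, standing loose on the banding wheel; origin under its middle
- brush_pot: bystander: glazed pot 72 mm across and 75 high with brushes up to 185 mm, loose, at the kit's far (+x) end, about 185 mm from its middle; origin under its middle
- mug: bystander: white bisque mug, 80 mm across, 85 high, loose, far right; origin under its middle
- paint_pot: bystander: small open pot of dried paint, 60 mm across, 55 high, loose, close to the kit's near (-x) end, about 165 mm from its middle; origin under its middle
- tumbler: bystander: glass tumbler with a wooden straw, 72 mm across, 176 high over the straw, loose, far left; origin under its middle
- vase: bystander: white bisque bud vase, 56 mm across, 100 high, loose on the chest's top; origin under its middle
Mind the look-alikes: they are no part of the job. What is shaped like the odd_jar but red is not meant.

How it is judged:
By the outcome, as a careful person would: the job done as asked, in the order asked, and still so for the second after the job is handed in, with the robot touching nothing.
It also fails if it takes over 69 s, if anything falls off the work surface, if the arm or the gripper's body presses on something with over 40 N, if the wrist force passes 120 N, or if a joint passes its speed limit or range.

## Working session

There is one attempt and no reset: what is moved stays moved. The work goes in short steps, each a Python script; the robot and the scene stay as the last script left them, time stands still between calls to the robot, and variables do not carry over. Pictures are saved under pics/ and viewed, about 8 in all and at most 12, crops included, and the job is handed in when it is done.

```bash
ls; mkdir -p pics
cat > h.py <<'E'
import numpy as np, cv2
from workcell import env
from scipy.spatial.transform import Rotation as R
def cam(name):
    p=env.camera_params(name); o=np.array(p["orientation"],float)
    M=R.from_rotvec(o).as_matrix() if o.size==3 else o.reshape(3,3)
    return np.array(p["camera_matrix"]),np.array(p["D"]),np.array(p["eye"]),M
def ray(name,uv,z):
    K,D,e,M=cam(name); uv=np.array(uv,float).reshape(-1,1,2)
    n=cv2.undistortPoints(uv,K,D).reshape(-1,2)
    d=np.c_[n,np.ones(len(n))]@M.T
    return e+d*((z-e[2])/d[:,2])[:,None]
def cloud(name,depth):
    K,D,e,M=cam(name); v,u=np.mgrid[0:384,0:512]
    n=cv2.undistortPoints(np.stack([u,v],-1).reshape(-1,1,2).astype(float),K,D).reshape(-1,2)
    P=np.c_[n,np.ones(len(n))]*depth.reshape(-1,1)
    P=e+P@M.T; P[depth.reshape(-1)==0]=np.nan
    return P.reshape(384,512,3)
E
python3 - <<'E'
from h import *
for n in("scene","top"):
    im,d=env.get_image(n); cv2.imwrite(f"pics/{n}0.png",im); np.save(f"pics/{n}0.npy",d)
    print(n,env.camera_params(n),np.median(d))
    cv2.imwrite(f"pics/{n}0b.png",cv2.resize(im,(800,600),interpolation=cv2.INTER_CUBIC))
print(env.state())
E
```

```text
pics
scene {'camera_matrix': array([[443.10491142,   0.        , 263.28126246],
       [  0.        , 443.10491142, 190.32838332],
       [  0.        ,   0.        ,   1.        ]]), 'D': array([-0.10471864,  0.        ,  0.        ,  0.        ,  0.        ]), 'eye': array([1.22520077, 0.87489871, 1.3315151 ]), 'orientation': array([-0.86099267, -2.59545756,  0.98277104])} 1.9854174
top {'camera_matrix': array([[453.98181506,   0.        , 252.92405652],
       [  0.        , 453.98181506, 191.23338925],
       [  0.        ,   0.        ,   1.        ]]), 'D': array([-0.11221901,  0.        ,  0.        ,  0.        ,  0.        ]), 'eye': array([ 0.31878082, -0.00538744,  1.91630357]), 'orientation': array([-2.14420158,  2.15707748, -0.16917743])} 1.9454513
{'clock': 0.1, 'joint_pos': array([ 1.1688283 ,  0.68990063, -0.19452882,  1.56623079,  0.1573068 ,
        0.90251106, -0.21511578]), 'joint_velocities': array([ 0.00027883, -0.00208468, -0.00011339, -0.00160546,  0.00153458,
        0.00013617,  0.00199905]), 'tau': array([-2.27317782e-03, -5.28492808e+01, -1.27163731e+00, -1.53835237e+01,
       -5.26486861e-02,  1.95467881e-03, -8.16965354e-06]), 'eef_pos': array([ 0.26367367, -0.56633383,  0.40399237]), 'orientation': array([-3.06574201e+00, -6.78864355e-01,  7.48160416e-04]), 'contact_force': array([ 0.11301479,  0.39361065, -0.55337528]), 'moment': array([ 0.03864559,  0.01486674, -0.01568759]), 'width': 0.08790358979193935}
```

View pics/top0b.png

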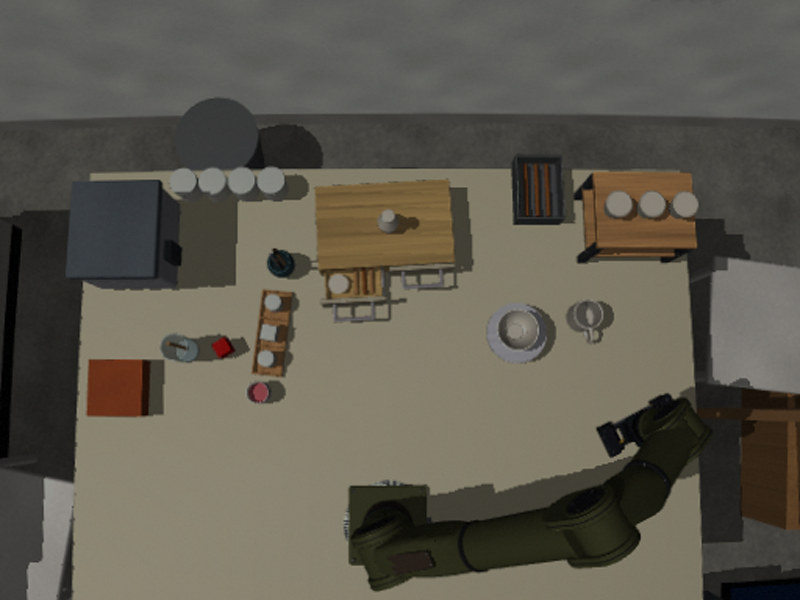

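View pics/scene0b.png

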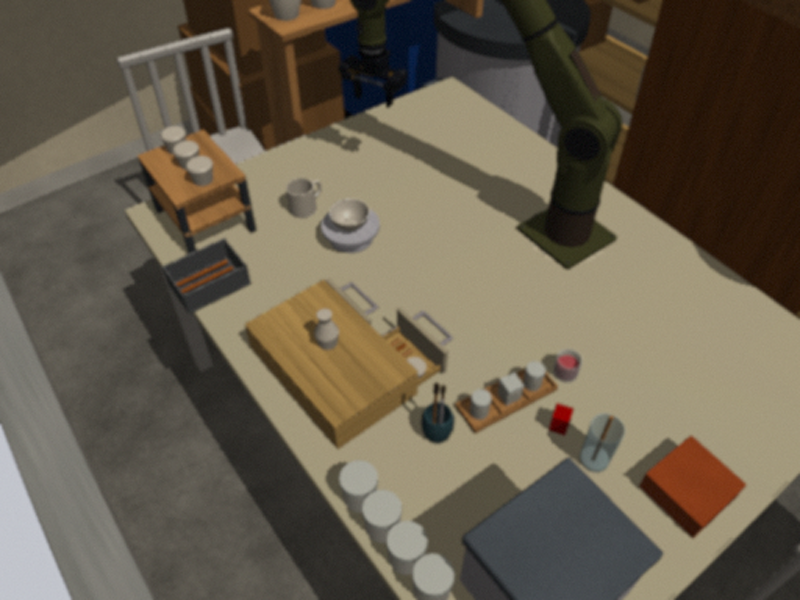

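The top view shows the kit on the left with its tray at about (272,332), the square jar in the middle at (270,333), and the round ones at (273,302) and (266,358). The open left drawer's handle is at (362,312), the shut right one's at (430,280), and the vase is at (388,222) on the chest. Next I'll measure using colour, height and rays.

Run:
```python
from h import *
im=cv2.imread("pics/top0.png"); d=np.load("pics/top0.npy"); C=cloud("top",d); Z=C[...,2]
hsv=cv2.cvtColor(im,cv2.COLOR_BGR2HSV)
def boxes(mask,name,z,amin=10,box=None):
    m=mask.astype(np.uint8)
    if box: t=np.zeros_like(m); x0,y0,x1,y1=box; t[y0:y1,x0:x1]=1; m=m*t
    n,l,s,c=cv2.connectedComponentsWithStats(m)
    for i in range(1,n):
        if s[i,4]<amin: continue
        ct=max(cv2.findContours((l==i).astype(np.uint8),0,1)[0],key=len)
        uv=ct.reshape(-1,2); W=ray("top",uv,z)[:,:2]
        r=cv2.minAreaRect(W.astype(np.float32))
        w=ray("top",c[i],z)[0]
        zz=Z[l==i]
        print(name,"uv",c[i].round(1),"A",s[i,4],"xy",w[:2].round(4),"rect",np.round(r[0],4),np.round(r[1],3),round(r[2],1),"Zmed",np.nanmedian(zz).round(4))
sx=0.64
print("table Z",np.nanmedian(Z[280:320,80:200]), np.nanstd(Z[280:320,80:200]))
# chest top
boxes((Z>.082)&(Z<.102),"chest",.092,500,(195,110,300,180))
H,S,V=[hsv[...,i].astype(int) for i in range(3)]
boxes((S<60)&(V>130)&(Z>.045)&(Z<.085),"jar",.0645,20,(158,180,192,245))
boxes((S>90)&(Z<.05),"kit",.016,50,(155,180,195,245))
boxes((Z>.035)&(Z<.095),"front",.066,8,(200,168,300,210))
for y,x in [(212,172),(229,169),(193,174)]: print(hsv[y,x],Z[y,x])
x0,y0,x1,y1=150,150,310,270
a=cv2.resize(im[y0:y1,x0:x1],None,fx=5,fy=5,interpolation=cv2.INTER_CUBIC)
cv2.imwrite("pics/crop1.png",np.clip(a.astype(float)*1.3,0,255).astype(np.uint8))
```

```text
table Z -0.0005586377661469522 0.00491427789951124
chest uv [246.1 144.1] A 4374 xy [7.838e-01 3.000e-04] rect [0.7811 0.0022] [0.243 0.356] 3.0 Zmed 0.0912
jar uv [173.8 192.8] A 66 xy [0.5861 0.3001] rect [0.5854 0.2991] [0.033 0.033] 89.7 Zmed 0.0633
jar uv [171.  212.1] A 65 xy [0.5063 0.31  ] rect [0.5059 0.3098] [0.032 0.034] 79.7 Zmed 0.0633
jar uv [169.2 228.9] A 70 xy [0.4373 0.3164] rect [0.437 0.317] [0.033 0.033] 89.9 Zmed 0.0639
kit uv [174.3 213.6] A 693 xy [0.5049 0.304 ] rect [0.5093 0.3072] [0.083 0.23 ] 83.6 Zmed 0.0061
front uv [254.7 172.6] A 491 xy [ 0.6688 -0.0347] rect [ 0.6549 -0.0028] [0.357 0.067] 89.7 Zmed 0.0841
front uv [225.9 195.9] A 288 xy [0.5721 0.0847] rect [0.5647 0.0866] [0.062 0.173] 3.4 Zmed 0.0741
[ 40  11 139] 0.06256719320587534
[ 43  13 142] 0.06640063939403285
[ 45  11 138] 0.06277421286366236
```

View pics/crop1.png

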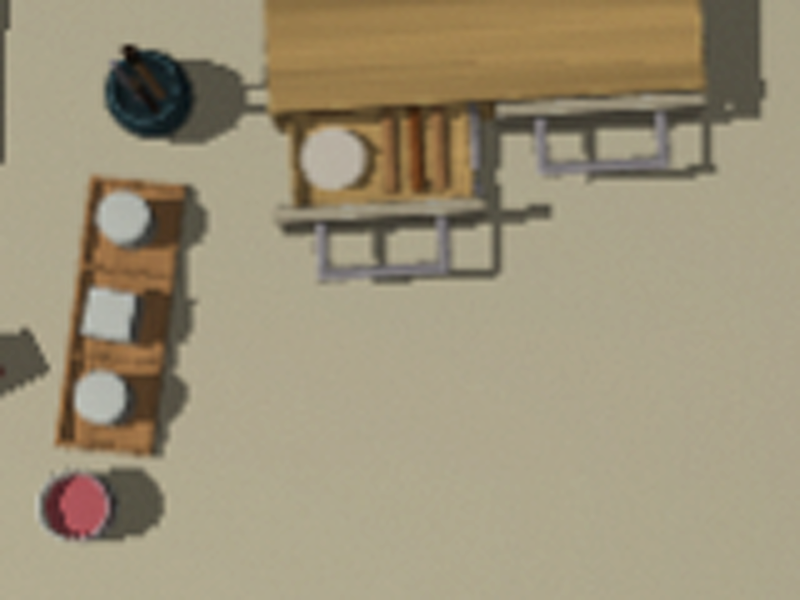

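The crop confirms the square jar in the middle compartment at crop (110,313). The left handle bar runs (317,275)-(447,268) and the right one (540,170)-(668,163). The kit's yaw is about -6.3° and the chest's about +3°. Next I'll compute the handle points, then push the left drawer home.

```bash
cat >> h.py <<'E'
c=np.radians(3.0); ex=np.array([np.cos(c),np.sin(c)]); ey=np.array([-np.sin(c),np.cos(c)])
def ori(jaw): # jaws' axis at angle jaw (rad) in world, tool down; picks half turn with the calmest last joint
    return [(R.from_euler('z',jaw+s)*R.from_euler('x',np.pi)).as_rotvec() for s in(np.pi/2,-np.pi/2)]
def best(p,jaw):
    q0=env.state()["joint_pos"]; o=[]
    for r in ori(jaw):
        q=env.inverse_kinematics(p,r)
        if q is not None: o.append((np.abs(np.array(q)[6])+.3*np.abs(np.array(q)-q0).max(),r,q))
    o.sort(key=lambda t:t[0]); return o[0][1],np.array(o[0][2])
def P(xy,gz): return np.array([xy[0],xy[1],gz+.147])
E
python3 - <<'E'
from h import *
px=np.array([[317,275],[447,268],[382,271.5],[540,170],[668,163],[604,166.5],[268,112],[705,97]])
uv=(px-2)/5+150
W=ray("top",uv,.069); W[6:]=ray("top",uv[6:],.092)
print(W.round(4))
L,Rr=W[2,:2],W[5,:2]; print("yaw",[np.degrees(np.arctan2(-(b-a)[0],(b-a)[1])) for a,b in((W[1],W[0]),(W[4],W[3]),(W[7],W[6]))])
d=Rr-L; print("out",d@ex,"dy",d@ey)
im=cv2.imread("pics/top0.png")
print("wheel/bowl",ray("top",[518*.64,333*.64],.08),"paint",ray("top",[260*.64,392*.64],.05),"brush",ray("top",[281*.64,263*.64],.08),"vase",ray("top",[388*.64,220*.64],.18))
for xy in(L,Rr,Rr-.15*ex,[.506,.31]):
    for j in (c,c+np.pi/2): 
        p=P(xy,.066); print(best(p,j)[1].round(2), best(p,j)[0].round(3))
E
```

```text
[[ 0.5359  0.1372  0.069 ]
 [ 0.5412  0.0307  0.069 ]
 [ 0.5386  0.0839  0.069 ]
 [ 0.6221 -0.0462  0.069 ]
 [ 0.6275 -0.152   0.069 ]
 [ 0.6248 -0.0991  0.069 ]
 [ 0.6676  0.1764  0.092 ]
 [ 0.6784 -0.1815  0.092 ]]
yaw [np.float64(2.809531335959758), np.float64(2.8909943175227624), np.float64(1.7236163869543115)]
out 0.07655071560598281 dy -0.1872534500624732
wheel/bowl [[ 0.49682457 -0.34682069  0.08      ]] paint [[0.34830287 0.32889577 0.05      ]] brush [[0.68591243 0.27429443 0.08      ]] vase [[ 0.77479541 -0.00866052  0.18      ]]
[-0.12  0.89 -0.19  1.94  0.45  0.36 -0.62] [2.163 2.279 0.   ]
[ 0.09  0.95 -0.57  1.92  0.95  0.57  0.49] [ 0.082 -3.141 -0.   ]
[ 0.25  0.97 -0.3   1.66  0.46  0.59 -0.26] [2.163 2.279 0.   ]
[ 0.39  1.02 -0.59  1.65  0.79  0.73  1.04] [ 0.082 -3.141 -0.   ]
[ 0.22  0.86 -0.16  2.11  0.61  0.21 -0.42] [2.163 2.279 0.   ]
[ 0.41  0.9  -0.47  2.1   1.08  0.41  0.68] [ 0.082 -3.141 -0.   ]
[-0.69  0.93  0.1   1.8  -0.2   0.43 -0.39] [2.163 2.279 0.   ]
[-0.31  0.98 -0.57  1.78  0.84  0.65  0.24] [ 0.082 -3.141 -0.   ]
```

```bash
sed -i 's/radians(3.0)/radians(2.9)/' h.py
python3 - <<'E'
from h import *
L=np.array([.5386,.0839]); s=L-.055*ex
o,_=best(P(s,.2),c)
env.grip(0.0,20)
env.move_to(P(s,.18),o); print(env.state()["clock"],env.state()["width"])
env.movel(P(s,.066),max_speed=.2)
x0=s@ex
hit=env.movel(P(s+.15*ex,.066),max_speed=.09,until_force=14)
st=env.state(); e=st["eef_pos"]; print(hit,e,(e[:2]-s)@ex,st["contact_force"],st["clock"],st["width"])
print("handle L est", e[:2]+.0225*ex)
env.movel(P(e[:2]-.04*ex,.066),max_speed=.2)
im,d=env.get_image("top"); cv2.imwrite("pics/top1.png",im)
a=cv2.resize(im[150:230,190:310],None,fx=6,fy=6,interpolation=cv2.INTER_CUBIC);cv2.imwrite("pics/c1.png",a)
E
```

```text
3.8417 0.0007481338874072826
True [0.59744987 0.08707456 0.21243   ] 0.11393511183534195 [-1.16569022  1.03785571  1.9110354 ] 5.7417 9.92388956329706e-05
handle L est [0.61992105 0.0882129 ]
```

View pics/c1.png

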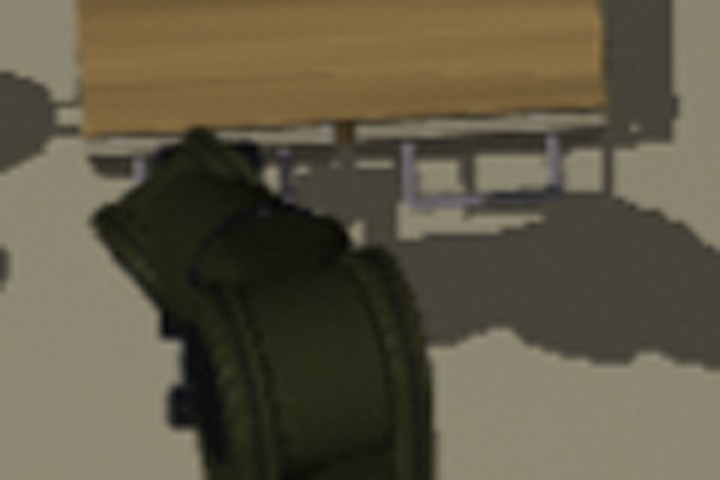

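The left front looks flush with the chest edge. I'll press it once more, slowly, to confirm it is home, then grip the right handle.

Run:
```python
from h import *
e=env.state()["eef_pos"][:2]
env.movel(P(e+.034*ex,.066),max_speed=.15)
hit=env.movel(P(e+.07*ex,.066),max_speed=.04,until_force=18)
st=env.state(); e=st["eef_pos"]; print(hit,e,e[:2]@ex+.0225,st["clock"])
env.movel(P(e[:2]-.05*ex,.066),max_speed=.3)
H=(e[:2]@ex+.0225)*ex+(-.0991+.6248*np.sin(c)/1-0)*0*ey+(np.array([.6248,-.0991])@ey)*ey
print("R handle",H)
o=st["orientation"]
b=H
env.movel(P(e[:2]-.05*ex,.13),max_speed=.3)
env.grip(.030,15)
env.move_to(P(b,.13),o)
env.movel(P(b,.066),max_speed=.1,until_force=8)
st=env.state(); print(st["eef_pos"],st["contact_force"],st["width"])
env.grip(0.0,15); st=env.state(); print("grip",st["width"],st["contact_force"],st["clock"])
im,d=env.get_image("scene"); cv2.imwrite("pics/s1.png",cv2.resize(im[130:300,120:340],None,fx=3.5,fy=3.5,interpolation=cv2.INTER_CUBIC))
```

```text
True [0.59873806 0.08740784 0.21240702] 0.6248935070337377 6.9583
R handle [ 0.63069985 -0.09880113]
[ 0.6310145  -0.09857646  0.21333135] [0.03375786 0.0971959  0.12929995] 0.029999364690142343
grip 0.009227657174473866 [-4.60057616  0.34886239  6.04098522] 10.3
```

View pics/s1.png

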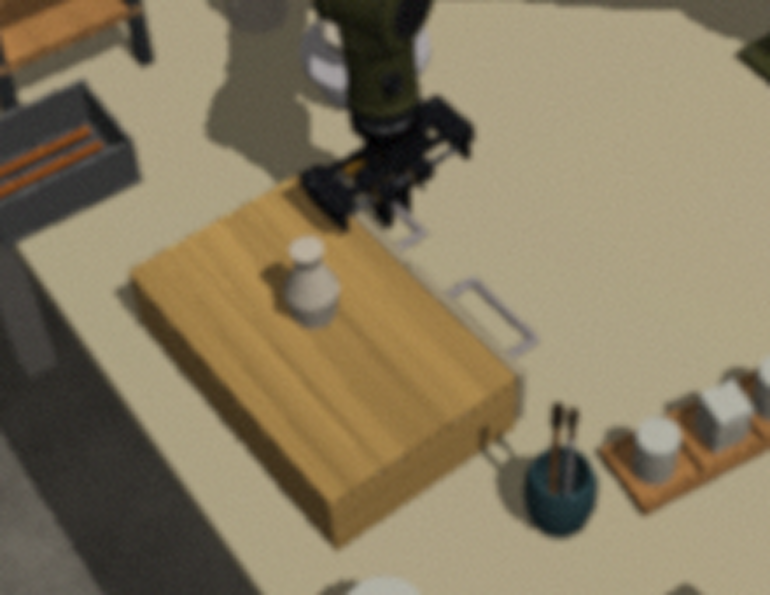

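The left drawer is shut and the gripper is on the right bar (width 9.2 mm, about the bar's 10 mm). Next I'll pull it out.

Run:
```python
from h import *
e0=env.state()["eef_pos"]
hit=env.movel(e0-np.r_[.153*ex,0],max_speed=.09,until_force=18)
st=env.state(); e=st["eef_pos"]; print(hit,(e-e0)[:2]@ex,(e-e0)[:2]@ey,st["contact_force"],st["width"],st["clock"])
env.grip(.030)
st=env.state(); print(st["eef_pos"])
env.movel(e+[0,0,.11],max_speed=.3)
# clear away towards kit, wait above the odd jar
k=np.array([.506,.310]); j=np.radians(-6.3)+np.pi/2
o,_=best(P(k,.2),j); env.grip(.075); env.move_to(P(k,.16),o)
print(env.state()["clock"])
im,d=env.get_image("top"); cv2.imwrite("pics/top2.png",im); np.save("pics/top2.npy",d)
a=cv2.resize(im[150:230,150:310],None,fx=5,fy=5,interpolation=cv2.INTER_CUBIC);cv2.imwrite("pics/c2.png",np.clip(a*1.3,0,255).astype(np.uint8))
im,d=env.get_image("scene"); cv2.imwrite("pics/s2.png",im); np.save("pics/s2.npy",d)
```

```text
False -0.15124382826236396 -0.00043050644942341823 [ 3.95186485 -3.01068105 -3.09924299] 0.008903227451237134 12.2083
[ 0.47665863 -0.10652054  0.21339072]
15.5583
```

View pics/c2.png

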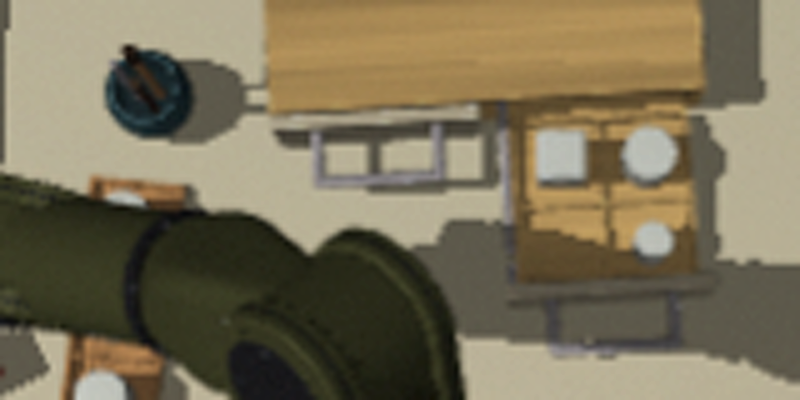

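The right drawer is open. Square jar at rear-left (563,156), wide round at rear-right (650,154), which is the one wanted, and the small round at front-right (655,240). The front-left compartment is empty. Next I'll measure these and fetch the odd jar.

Run:
```python
from h import *
im=cv2.imread("pics/top2.png"); d=np.load("pics/top2.npy"); C=cloud("top",d); Z=C[...,2]
hsv=cv2.cvtColor(im,cv2.COLOR_BGR2HSV).astype(int)
m=((hsv[...,1]<50)&(hsv[...,2]>110)&(Z>.055)&(Z<.09)).astype(np.uint8); t=np.zeros_like(m); t[172:206,252:292]=1; m*=t
n,l,s,cc=cv2.connectedComponentsWithStats(m)
for i in range(1,n):
    if s[i,4]<15: continue
    w=ray("top",cc[i],.074)[0]; uv=cv2.findContours((l==i).astype(np.uint8),0,1)[0][0].reshape(-1,2)
    r=cv2.minAreaRect(ray("top",uv,.074)[:,:2].astype(np.float32))
    print(cc[i].round(1),s[i,4],"xy",w[:2].round(4),"exey",(w[:2]@ex).round(4),(w[:2]@ey).round(4),np.round(r[1],3),"Z",np.nanmedian(Z[l==i]).round(4))
h=np.array([.4766,-.1065]); g=h+.089*ex
for nm,a,b in(("gap",0,.0365),("FR",0,-.0365),("RL",.072,.0365),("RR",.072,-.0365)):
    p=g+a*ex+b*ey; print(nm,p.round(4),(p@ex).round(4),(p@ey).round(4))
# handle bar by ray
print("bar",[(p[:2]@ex,p[:2]@ey) for p in ray("top",(np.array([[551,350],[674,343]])-2)/5+150,.069)])
im=cv2.imread("pics/s2.png")
cv2.imwrite("pics/s2c.png",cv2.resize(im[130:300,180:400],None,fx=3.5,fy=3.5,interpolation=cv2.INTER_CUBIC))
```

```text
[279.4 180.2] 81 xy [ 0.6351 -0.1362] exey 0.6274 -0.1681 [0.039 0.039] Z 0.0747
[261.5 180.4] 95 xy [ 0.6345 -0.0625] exey 0.6305 -0.0945 [0.037 0.038] Z 0.0744
[280.1 197.4] 36 xy [ 0.5636 -0.138 ] exey 0.5559 -0.1663 [0.025 0.021] Z 0.0731
gap [ 0.5636 -0.0655] 0.5596 -0.094
FR [ 0.5673 -0.1385] 0.5596 -0.167
RL [ 0.6355 -0.0619] 0.6316 -0.094
RR [ 0.6392 -0.1348] 0.6316 -0.167
bar [(np.float64(0.47000705985171803), np.float64(-0.07783632108667443)), (np.float64(0.46999439239014323), np.float64(-0.1785223529155881))]
```

View pics/s2c.png

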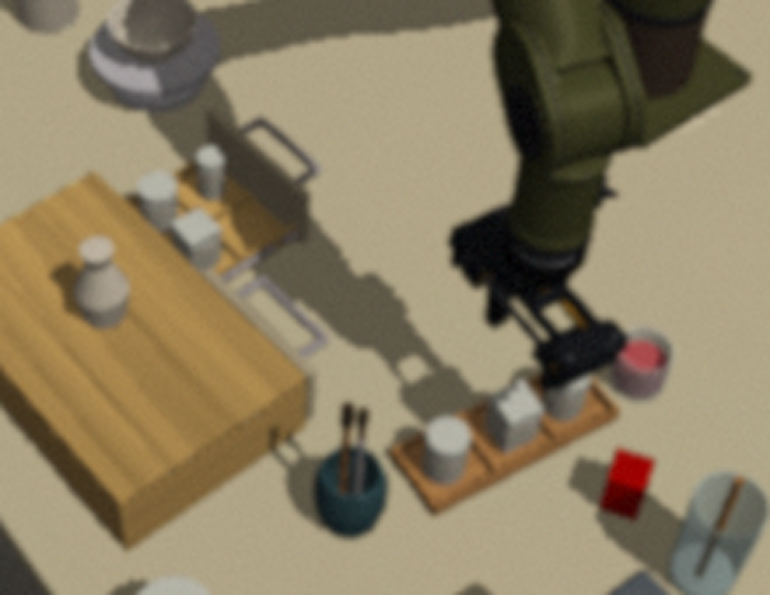

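Vision and the robot-based drawer geometry agree within about 4 mm. Next I'll take the odd jar over to the gap.

Run:
```python
from h import *
k=np.array([.507,.310]); env.grip(.066)
print(env.movel(P(k,.0485),max_speed=.15,until_force=8))
env.grip(0,15); st=env.state(); print("w",st["width"],st["contact_force"],st["eef_pos"])
if st["width"]<.034: raise SystemExit("missed")
env.movel(P(k,.2),max_speed=.25)
print("w",env.state()["width"])
g=np.array([.5625,-.0655]); o,_=best(P(g,.2),c+np.pi/2)
env.move_to(P(g,.2),o)
print("w",env.state()["width"],env.state()["clock"])
env.movel(P(g,.075),max_speed=.2)
hit=env.movel(P(g,.055),max_speed=.04,until_force=4)
st=env.state(); print(hit,st["eef_pos"],st["contact_force"])
env.grip(.054)
env.movel(P(g,.17),max_speed=.2); print(env.state()["clock"])
e=np.array([.45,.06]); env.move_to(P(e,.25),o)
im,d=env.get_image("scene"); cv2.imwrite("pics/s3.png",cv2.resize(im[130:300,180:400],None,fx=3.5,fy=3.5,interpolation=cv2.INTER_CUBIC))
```

```text
False
w 0.04028571692505542 [ 0.12757679 -0.11767354  4.46422223] [0.50716238 0.31029126 0.19608409]
w 0.04044281840715862
w 0.040382749703186935 19.5667
True [ 0.56280377 -0.06575012  0.20489489] [ 0.22948172 -0.29641111  2.61127649]
21.9
```

View pics/s3.png

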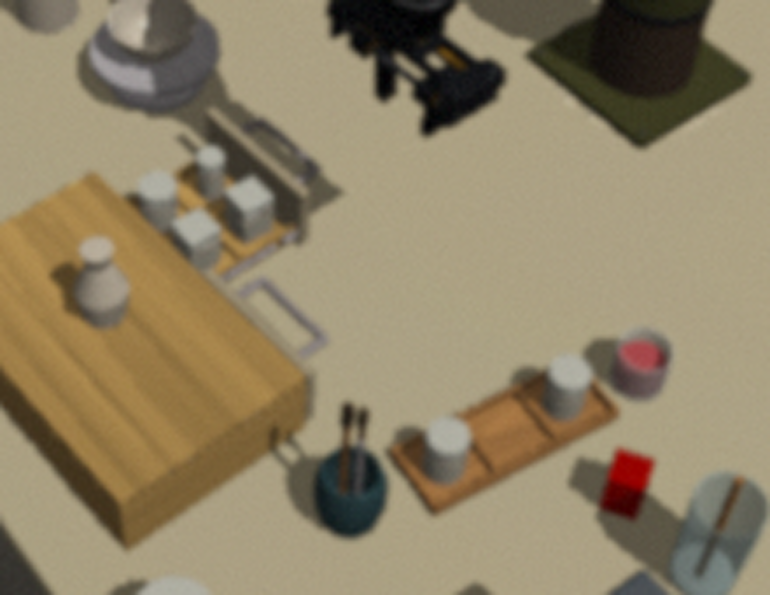

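The square jar stands upright in the front-left compartment at (250,210), and the kit's middle compartment is empty at (510,435). Next is the round jar.

Run:
```python
from h import *
n=np.array([.6365,-.1358]); o=env.state()["orientation"]
env.grip(.058); env.move_to(P(n,.2),o)
env.movel(P(n,.10),max_speed=.2)
hit=env.movel(P(n,.058),max_speed=.08,until_force=6); st=env.state(); print(hit,st["eef_pos"])
if hit: env.movel(P(n,.2)); raise SystemExit("bumped")
env.grip(0,15); st=env.state(); print("w",st["width"],st["contact_force"],st["eef_pos"])
if st["width"]<.038: raise SystemExit("missed")
env.movel(P(n,.2),max_speed=.25); print("w",env.state()["width"])
k=np.array([.5095,.3075]); o,_=best(P(k,.2),np.radians(-6.3)+np.pi/2)
env.move_to(P(k,.2),o); print("w",env.state()["width"],env.state()["clock"])
env.movel(P(k,.066),max_speed=.2)
hit=env.movel(P(k,.045),max_speed=.04,until_force=4); st=env.state(); print(hit,st["eef_pos"])
env.grip(.064); env.movel(P(k,.2),max_speed=.25)
# go to before the right handle with closed fingers
h=np.array([.4766,-.1065])-.055*ex; env.grip(0)
o,_=best(P(h,.2),c); env.move_to(P(h,.18),o); print(env.state()["clock"])
for nme in("scene","top"):
    im,d=env.get_image(nme); cv2.imwrite(f"pics/{nme}4.png",im); np.save(f"pics/{nme}4.npy",d)
im=cv2.imread("pics/scene4.png"); cv2.imwrite("pics/s4.png",cv2.resize(im[130:300,180:400],None,fx=3.5,fy=3.5,interpolation=cv2.INTER_CUBIC))
```

```text
False [ 0.6365924  -0.13565873  0.20485609]
w 0.04379882796465996 [-0.99157279  0.37243788  0.19555143] [ 0.63673227 -0.13566014  0.2055332 ]
w 0.04385189691462174
w 0.043722727889064554 28.15
True [0.5096814  0.30749352 0.19536269]
33.2417
```

View pics/s4.png

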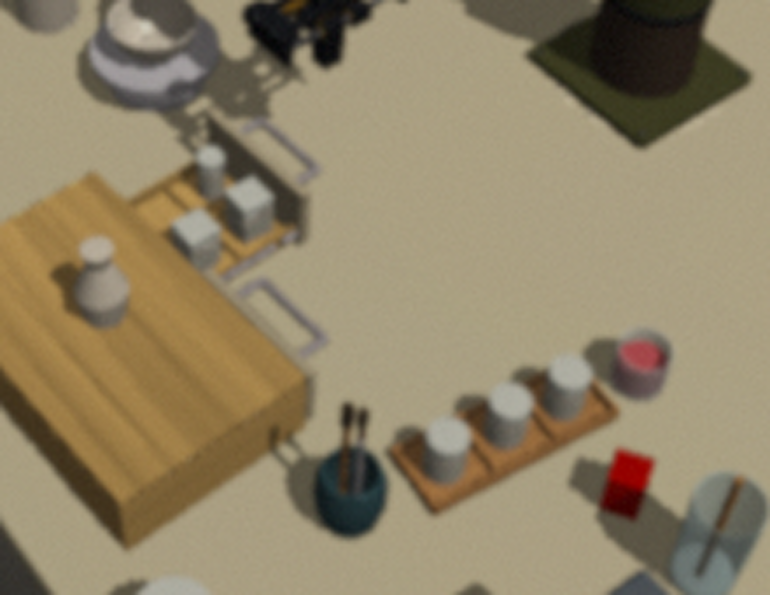

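The kit now holds three round jars and the square stands in the drawer. Next I'll shut the drawer gently.

Run:
```python
from h import *
h=np.array([.4766,-.1065])-.055*ex
env.movel(P(h,.066),max_speed=.2)
print(env.movel(P(h+.170*ex,.066),max_speed=.07,until_force=14))
print(env.movel(P(h+.215*ex,.066),max_speed=.03,until_force=18))
st=env.state(); e=st["eef_pos"][:2]; print("bar ex",e@ex+.0225, st["clock"])
env.sleep(.3)
env.movel(P(e-.03*ex,.066),max_speed=.1)
env.movel(P(e-.03*ex,.2),max_speed=.3)
env.move_to(P([.42,-.2],.3),env.state()["orientation"])
for nme in("scene","top"):
    im,d=env.get_image(nme); cv2.imwrite(f"pics/{nme}5.png",im); np.save(f"pics/{nme}5.npy",d)
im=cv2.imread("pics/scene5.png"); cv2.imwrite("pics/s5.png",cv2.resize(im[90:300,140:400],None,fx=3,fy=2.8,interpolation=cv2.INTER_CUBIC))
im=cv2.imread("pics/top5.png"); cv2.imwrite("pics/t5.png",np.clip(1.3*cv2.resize(im[150:260,150:310],None,fx=5,fy=5,interpolation=cv2.INTER_CUBIC),0,255).astype(np.uint8))
print(env.state()["clock"])
```

```text
False
True
bar ex 0.624229746880065 37.4083
39.7
```

View pics/s5.png

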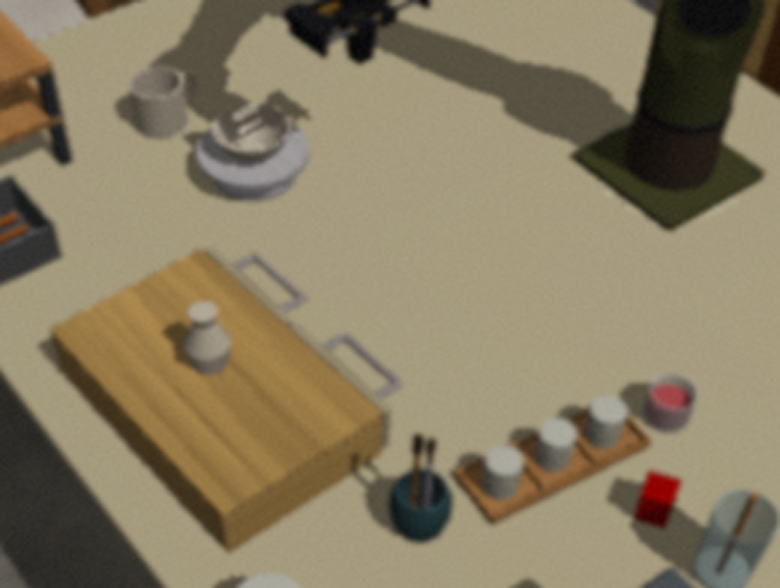

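View pics/t5.png

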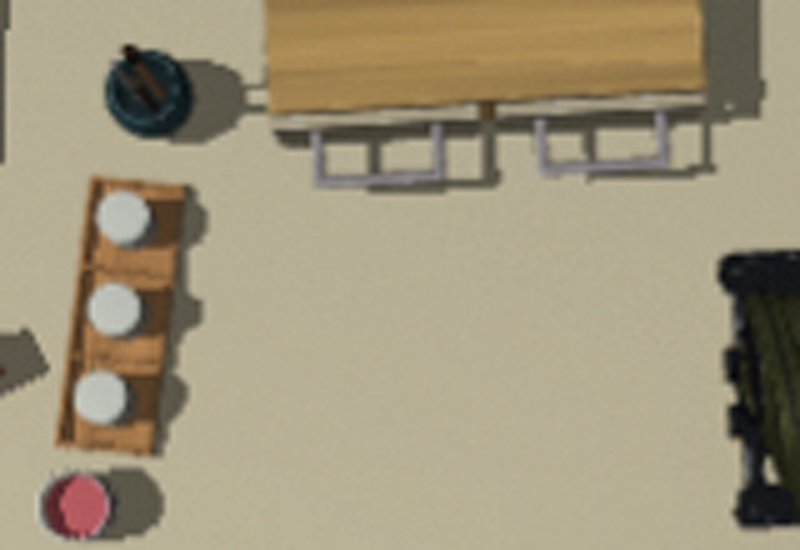

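Both fronts are flush. The right bar is at the same pixels as when first found shut, (540,170)-(668,163), and three round jars stand in the kit with nothing else disturbed.

```bash
python3 -c "
from h import *
env.finish_job(); print(env.state()['clock'])"
```

```text
the job is handed in; nothing more can be done
the job is handed in; nothing more can be done
```

The swap is done in the order asked and handed in after about 40 s on the robot's clock, well under the 69 s limit. I pushed the left drawer home, opened the right one and stood the square jar in its front-left compartment. Then I put the wide round jar in the middle of the kit and pushed the right drawer shut.

**Last checks:**
- **Drawers:** the right drawer's handle is back at the pixels where it was first seen shut. Both handle bars stopped at the same depth within 0.7 mm.
- **Kit:** the last pictures show three round jars upright, with the other two where they were.
- **Other ware:** the surrounding ware in view, including the vase and bowl, looked undisturbed in the last pictures.
- **Jars in the drawer:** the square jar stood upright just before the drawer was shut. I could not see inside afterwards, but it closed gently with no unexpected force.

**Disagreements:** the first push on the left drawer stopped about 1.4 mm short of a second, firmer push, which settled it. Camera positions differed from the robot-based drawer geometry by up to about 4 mm, which was within the clearances.

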